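# Dispense one jar cap and slide it into the pick-up nest

## Task

Get one fresh cap ready for the open jar: press the cap dispenser's plunger all the way down once, let it come back up, and then push the single cap that came out sideways along the pick-up tray into the nest at the tray's end until it rests against the stop. Only push the cap, do not pick it up; leave the remaining caps in the magazine, and leave everything else on the bench where it is.

Things in the scene. Friction and masses are not known exactly. Their poses are not given: they have to be found in the camera images.
- dispenser: Cap dispenser fixed to the bench. Origin: underside, on the magazine's axis, z up; offsets are in this frame, mm. Magazine: clear tube, 47 diameter, on a block 60 wide, top at z = 72.5; four caps stand on its floor at z = 12. Behind it (+x) a white housing (x 30 to 118, y -42 to 42, top z = 80) with the plunger at x = 75, y = 0. In front (-x) the outlet and the steel pick-up tray.
- plunger (a joint): Downward travel of the plunger, m: 0 up, 0.020 fully down (hard stop). Spring return, 3 N at the top to 6 N at the bottom, damping 45 N per m/s. It drives a shuttle blade, 3.2 mm per mm, 64 mm in all, that pushes the lowest cap out towards the dispenser's -x and goes back as the plunger rises. Only a full stroke brings a cap clear; another stroke ejects another cap.
- plunger_top (a point): Centre of the top of the plunger's black mushroom knob, 36 mm diameter (flat top 28), 14 mm thick; 124 mm above the bench when up, 104 mm when down.
- outlet (a point): Spot on the tray floor where the middle of a dispensed cap comes to lie, within about 5 mm: x = -62, y = 0, z = 12 in the dispenser's frame (mm; same axes). The tray is a straight channel along y, floor at z = 12, between walls at x = -84 and x = -37 (7 high above the floor, with a 46 wide opening at the outlet), from an end wall at y = 73 to the nest at the -y end.
- nest (a point): Middle of the underside of a cap that is home in the nest: x = -60.5, y = -75, z = 12 in the dispenser's frame (mm; same axes); a cap slides 75 mm along the tray towards -y to get there. Slanted lead-ins (y = -52 to -66) narrow the channel to 41 mm; side walls 7 high, corner blocks, and an end stop 10 high at y = -94.5.
- cap1: The lowest cap in the magazine, the one to be dispensed: black ribbed screw cap, 38 mm diameter, 14 mm high, about 13 g. Origin: centre of its underside; z up.
- cap2: Second cap from below in the magazine, same kind; stays in the magazine and drops to its floor after the stroke.
- cap3: Third cap from below, same kind; stays in the magazine.
- cap4: Topmost cap, same kind; stays in the magazine.
- open_jar: Open amber jar waiting for its cap, 45 mm diameter, 74 high, beyond the nest end of the tray, about 90 mm from the nest. Origin: centre of underside. Bystander.
- closed_jar: Amber jar with a black cap, 45 mm diameter, 75 high. Origin: centre of underside. Bystander.
- solvent_bottle: Clear glass bottle with a blue cap, 86 mm diameter, 176 high. Origin: centre of underside. Bystander.
- beaker: Open glass beaker, 70 mm diameter at the rim, 85 high. Origin: centre of underside. Bystander.
- spatula: Narrow steel lab spatula, 170 mm long, 13 wide, 4 thick, lying flat in front of the tray (-x of it), about 60 mm from it. Origin: middle of its length, on the bench; x along it. Bystander.
- vial_rack: Black vial rack, 125 x 205 x 30 mm, its -y half filled with small vials with blue caps up to 45 mm high. Origin: centre of underside. Bystander.
- filter_box: Cardboard box, 87 x 127 mm, 52 high. Origin: centre of underside. Bystander.
There are look-alikes about, which are no part of the job. Leave any blue or white look-alike of the cap4 alone.

How it is judged:
By the outcome, as a careful person would: the job done as asked, in the order asked, and still so for the second after the job is handed in, with the robot touching nothing.
It also fails if it takes over 45 s, if anything falls off the work surface, if the arm or the gripper's body presses on something with over 40 N, if the wrist force passes 120 N, or if a joint passes its speed limit or range.

## Robot

A 6-joint arm with a two-finger parallel gripper is mounted at the origin on the work surface. World frame = base frame: x ahead of the robot, y to its left, z up, the work surface at z = 0. Lengths are in mm, angles in degrees, forces in N, time in s.
With the tool pointing down it reaches from about 300 to 850 mm from the base axis. Payload 4.2 kg.
Tool frame: the origin (TCP) lies on the centre line of the jaws, within the pads' length; the fingertips stand 8 mm ahead of it and the grasp point (between the pads) lies 11 mm behind it; z points along the fingers, y is the line along which they close (so a half turn about z gives the same grasp; the last joint's range is limited). The gripper opens to 91 mm and grips with 3 to 60 N. Pads are 32 mm wide; open, the fingers measure 118 mm over their backs; the gripper's body (76 mm by 178 mm) begins 60 mm behind the grasp point.
Start: joints at [69.099, 18.312, 89.639, -0, 72.044, -1.146], TCP at [194.358, 541.172, 221.976] pointing down, gripper open.
Joint ranges: [-177.97, 177.97], [-48.28, 115.42], [12.27, 149.76], [-77.06, 257.06], [2.81, 150.46], [-146.56, 146.56]. Speed limits (degrees/s): [147.25, 147.25, 180, 180, 180, 180].

## Interface

Orientations are given as [roll, pitch, yaw] about the fixed x, y, z axes, in that order (R = Rz(yaw) Ry(pitch) Rx(roll)).
In Python, from workcell import telemetry, eyes, ticket gives the robot as it stands. The module is installed in compiled form; this text tells all that it offers.
- The arm moves only by the shell command python3 -m crank 'ROWS' [OPENING] [FORCE]. ROWS is JSON, a list of rows, each an object of numbers: "dx", "dy", "dz": the shift along the world's x, y, z normalised to -1 to 1, where 1 is 80 cm; "yaw": the turn about the world's z normalised to -1 to 1, where 1 is 5 degrees. A call has 1 to 10 rows; each row shifts and turns the commanded pose from where the row before left it; what a row does not reach is not made up. A row lasts 1/8 s, in which the tool goes at most 62.5 mm and 10.7 degrees, less where a joint would pass 70% of its speed; a pose out of reach is approached as far as the arm can. A call with a number of a shift or a turn outside -1 to 1 is refused whole. A call with a gripper value outside its range is refused whole. OPENING is the opening, from 0 (shut) to 1 (fully open), set as the call begins (- or left out, the last holds). The fingers move at their own pace and stop on an object; FORCE is the grip in N (left out, the last holds). Time passes only in rows, so rows that do not move let the fingers close. It gives the time, the measured TCP pose, the force, the opening and the grip force at its end, in the units of the state.
- telemetry.state(): the state, without advancing time (a new reading comes with each control period).
- eyes.grab_frame(name): name is "side" or "top"; returns the picture (400x640x3 uint8, red, green, blue); there is no depth.
- eyes.calibration(name): a dict with "camera_matrix" (3x3 intrinsics, pixels), "world_from_camera" (4x4, takes a point from camera to world coordinates). Camera axes: x right, y down, z forward; pixel columns grow to the right and rows downward; lengths in mm; the calibration is good to about 2 mm. A picture is of the moment at which its call begins. calibration takes no time and is no camera call.
- ticket.job_done(): hands the job in; it is judged then, once.
The state is a dict: "time_s": time; "qpos": joint angles; "qvel": joint speeds; "effort": joint torques, N m; "ee_pos": TCP position; "ee_rot": TCP orientation; "force": force on the tool from outside, world axes, zero at the start; "torque": the same for the moment, N m; "gripper_width": finger opening in mm; "gripper_force": force on a finger pad.
Only numpy, scipy, OpenCV 4.12 (cv2) and the standard library are available. Lean on these libraries where they do the work, as an engineer would, in place of code of your own. Each camera call takes 0.05 s, during which the arm holds its last target. There are 200 camera calls.

## Working session

There is one attempt and no reset: what is moved stays moved. The work goes in short steps, Python scripts to look and compute and a shell command to move; the robot and the scene stay as the last step left them, time stands still between calls to the robot, and variables do not carry over. Pictures are saved under pics/ and viewed, at most 10 in all, crops included, and the job is handed in when it is done.

```bash
mkdir -p pics; python3 - <<'E'
from workcell import telemetry, eyes
import cv2
for n in("side","top"):
    cv2.imwrite(f"pics/{n}0.png",eyes.grab_frame(n)[:,:,::-1])
    c=eyes.calibration(n);print(c["camera_matrix"],c["world_from_camera"].round(3) if hasattr(c["world_from_camera"],'round') else c["world_from_camera"])
s=telemetry.state();print(s["ee_pos"],s["ee_rot"],s["force"],s["time_s"])
E
```

```text
[[367.78349769   0.         326.52951546]
 [  0.         367.78349769 203.35793362]
 [  0.           0.           1.        ]] [[ 8.46000e-01 -2.58000e-01  4.67000e-01  6.71540e+01]
 [-5.33000e-01 -4.45000e-01  7.19000e-01 -7.14454e+02]
 [ 2.20000e-02 -8.57000e-01 -5.14000e-01  6.41669e+02]
 [ 0.00000e+00  0.00000e+00  0.00000e+00  1.00000e+00]]
[[461.8465338    0.         313.91190033]
 [  0.         461.8465338  199.65987206]
 [  0.           0.           1.        ]] [[-1.000000e-02 -9.980000e-01  5.900000e-02  4.875900e+02]
 [-1.000000e+00  1.000000e-02  0.000000e+00  2.787100e+01]
 [-1.000000e-03 -5.900000e-02 -9.980000e-01  1.413349e+03]
 [ 0.000000e+00  0.000000e+00  0.000000e+00  1.000000e+00]]
[194.1950311  540.7559688  221.20784246] [-1.79909112e+02 -1.48495981e-03  1.60244929e+02] [ 0.06995855  0.72873012 -0.2538165 ] 0.1
```

View pics/top0.png

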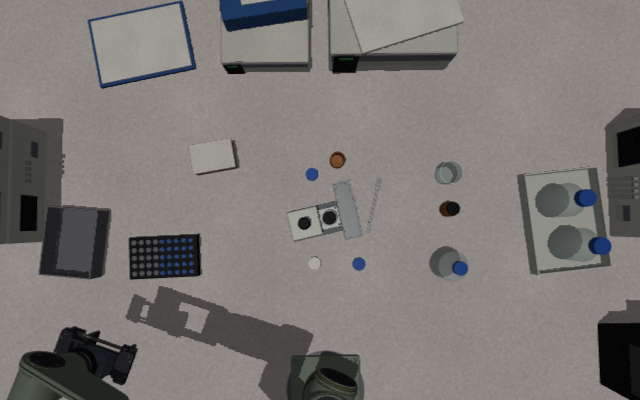

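View pics/side0.png

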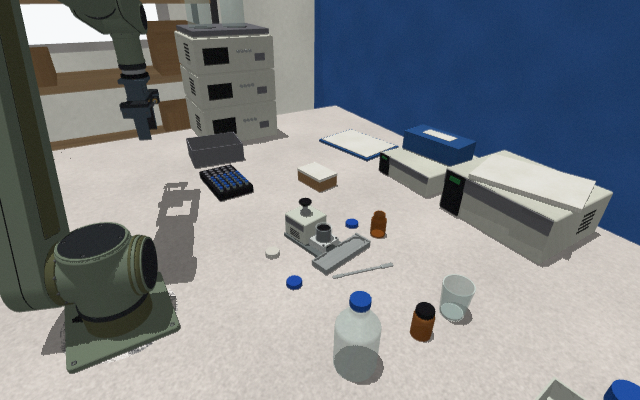

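The top view shows the plunger knob near (304,223), the magazine at (329,217) and the tray from (340,182) to (353,238). The open jar at (337,160) puts the nest at the upper end. The blue and white look-alike caps are at (312,174), (359,264) and (315,263).

```bash
cat > h.py <<'E'
import numpy as np,cv2
from workcell import telemetry,eyes
def ray(n,uv,z):
    c=eyes.calibration(n);K=np.array(c["camera_matrix"]);T=np.array(c["world_from_camera"])
    d=T[:3,:3]@np.linalg.inv(K)@[uv[0],uv[1],1];o=T[:3,3]
    return o+d*(z-o[2])/d[2]
def blob(m,box):
    x0,y0,x1,y1=box;k=np.zeros_like(m);k[y0:y1,x0:x1]=m[y0:y1,x0:x1]
    n,l,s,c=cv2.connectedComponentsWithStats(k.astype(np.uint8))
    return [(s[i][4],c[i].round(1),s[i][:4]) for i in range(1,n) if s[i][4]>15]
def top(uv,z): return ray("top",uv,z)
E
python3 - <<'E'
from h import *
f=eyes.grab_frame("top");g=f.max(2)
print("knob",blob(g<60,(290,210,318,236)));print("mag",blob(g<60,(318,205,342,230)))
b=blob(g<60,(290,210,318,236));k=max(b,key=lambda t:t[0])[1]
b=blob(g<60,(318,205,342,230));m=max(b,key=lambda t:t[0])[1]
K=top(k,124);M=top(m,68);d=(K-M)[:2];print(K,M,np.hypot(*d),np.degrees(np.arctan2(d[1],d[0])))
s=eyes.grab_frame("side");print(blob(s.max(2)<60,(295,192,318,215)))
cv2.imwrite("pics/c1.png",np.hstack([cv2.resize(f[150:250,280:380],(400,400),interpolation=2),cv2.resize(s[185:285,270:370],(400,400),interpolation=2)])[:,:,::-1])
E
```

```text
knob [(np.int32(114), array([303.8, 222.8]), array([298, 217,  12,  13], dtype=int32))]
mag [(np.int32(134), array([329.1, 217.3]), array([323, 211,  13,  13], dtype=int32))]
[499.96662498  57.06199382 124.        ] [515.75576704 -15.46714322  68.        ] 74.22784333904707 102.28132124262127
[(np.int32(79), array([304.8, 201.8]), array([299, 198,  12,   9], dtype=int32))]
```

View pics/c1.png

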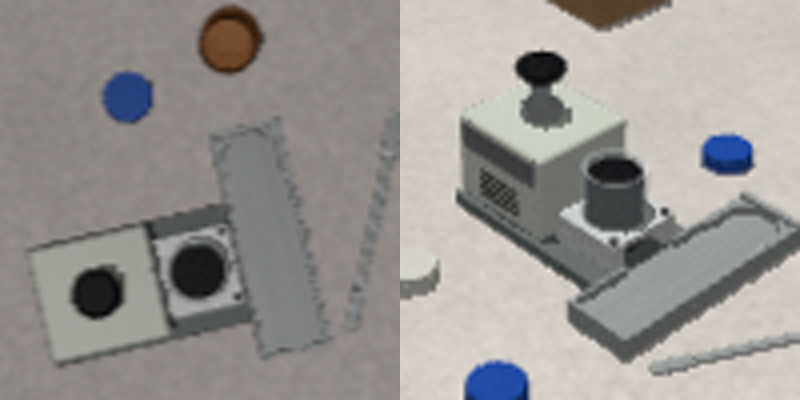

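```bash
python3 -m crank '[{"dx":0.034,"dy":-0.054,"yaw":-1},{"dx":0.034,"dy":-0.054,"yaw":-1},{"dx":0.034,"dy":-0.054,"yaw":-1},{"dx":0.034,"dy":-0.054,"yaw":-1},{"dx":0.034,"dy":-0.054,"yaw":-1},{"dx":0.034,"dy":-0.054,"yaw":-1},{"dx":0.034,"dy":-0.054,"yaw":-1},{"dx":0.034,"dy":-0.054,"yaw":-1},{"dx":0.034,"dy":-0.054,"yaw":-1},{"yaw":-1}]' 0 10
```

```text
validation failed for argument at $[0]...
```

```bash
python3 -m crank '[{"dx":0.034,"dy":-0.054,"dz":0,"yaw":-1},{"dx":0.034,"dy":-0.054,"dz":0,"yaw":-1},{"dx":0.034,"dy":-0.054,"dz":0,"yaw":-1},{"dx":0.034,"dy":-0.054,"dz":0,"yaw":-1},{"dx":0.034,"dy":-0.054,"dz":0,"yaw":-1},{"dx":0.034,"dy":-0.054,"dz":0,"yaw":-1},{"dx":0.034,"dy":-0.054,"dz":0,"yaw":-1},{"dx":0.034,"dy":-0.054,"dz":0,"yaw":-1},{"dx":0.034,"dy":-0.054,"dz":0,"yaw":-1},{"dx":0,"dy":0,"dz":0,"yaw":-1}]' 0 10
```

```text
time_s: 1.45
ee_pos: [440.6, 149.7, 221.8]
ee_rot: [180.0, 0.0, 109.8]
force: [-0.9, 0.2, -0.0]
gripper_width: 0.8
gripper_force: 0.0
```

```bash
python3 -m crank '[{"dx":0.025,"dy":-0.039,"dz":0,"yaw":-1},{"dx":0.025,"dy":-0.039,"dz":0,"yaw":-0.5},{"dx":0.024,"dy":-0.038,"dz":0,"yaw":0},{"dx":0,"dy":0,"dz":-0.04,"yaw":0},{"dx":0,"dy":0,"dz":-0.04,"yaw":0},{"dx":0,"dy":0,"dz":-0.015,"yaw":0},{"dx":0,"dy":0,"dz":0,"yaw":0}]'
python3 - <<'E'
from h import *
s=eyes.grab_frame("side");t=eyes.grab_frame("top")
cv2.imwrite("pics/c2.png",np.hstack([cv2.resize(t[150:250,280:380],(400,400),interpolation=2),cv2.resize(s[145:265,250:370],(400,400),interpolation=2)])[:,:,::-1])
E
```

```text
time_s: 2.33
ee_pos: [498.1, 59.6, 145.7]
ee_rot: [-179.9, -0.0, 102.8]
force: [-0.2, 0.3, -0.3]
gripper_width: 0.4
gripper_force: 0.0
```

View pics/c2.png

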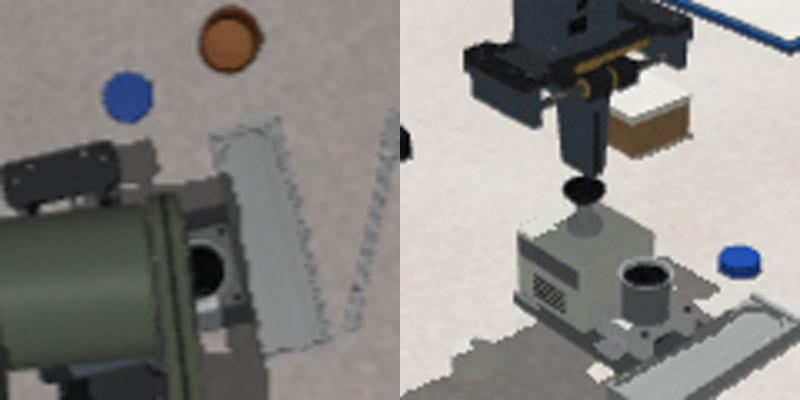

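The closed fingertips are right above the knob (crop right: tip (590,175), knob (583,190)). Pressing slowly.

```bash
python3 -m crank '[{"dx":0.0025,"dy":-0.003,"dz":-0.014,"yaw":0},{"dx":0,"dy":0,"dz":-0.003,"yaw":0},{"dx":0,"dy":0,"dz":-0.003,"yaw":0},{"dx":0,"dy":0,"dz":-0.003,"yaw":0},{"dx":0,"dy":0,"dz":-0.003,"yaw":0},{"dx":0,"dy":0,"dz":-0.003,"yaw":0},{"dx":0,"dy":0,"dz":-0.003,"yaw":0},{"dx":0,"dy":0,"dz":-0.003,"yaw":0},{"dx":0,"dy":0,"dz":-0.003,"yaw":0},{"dx":0,"dy":0,"dz":0,"yaw":0}]'
```

```text
time_s: 3.68
ee_pos: [500.3, 57.0, 115.7]
ee_rot: [180.0, 0.0, 102.7]
force: [-2.0, -1.3, 5.1]
gripper_width: 0.6
gripper_force: 2.4
```

```bash
python3 -m crank '[{"dx":0,"dy":0,"dz":-0.0025,"yaw":0},{"dx":0,"dy":0,"dz":-0.002,"yaw":0},{"dx":0,"dy":0,"dz":0,"yaw":0}]'; python3 -m crank '[{"dx":0,"dy":0,"dz":-0.001,"yaw":0},{"dx":0,"dy":0,"dz":0,"yaw":0}]'
```

```text
time_s: 4.05
ee_pos: [500.3, 57.0, 112.3]
ee_rot: [180.0, 0.0, 102.7]
force: [-3.5, -2.0, 6.1]
gripper_width: 0.1
gripper_force: 3.0
time_s: 4.3
ee_pos: [500.3, 57.1, 112.2]
ee_rot: [180.0, 0.0, 102.8]
force: [-2.8, -1.6, 10.6]
gripper_width: 0.5
gripper_force: 5.4
```

```bash
python3 -m crank '[{"dx":0,"dy":0,"dz":-0.001,"yaw":0},{"dx":0,"dy":0,"dz":0,"yaw":0},{"dx":0,"dy":0,"dz":0,"yaw":0}]'
```

```text
time_s: 4.68
ee_pos: [500.3, 57.0, 112.2]
ee_rot: [180.0, 0.0, 102.8]
force: [-4.9, -1.9, 15.7]
gripper_width: 0.5
gripper_force: 8.0
```

```bash
python3 -m crank '[{"dx":0,"dy":0,"dz":0.005,"yaw":0},{"dx":0,"dy":0,"dz":0.005,"yaw":0},{"dx":0,"dy":0,"dz":0.005,"yaw":0},{"dx":0,"dy":0,"dz":0.005,"yaw":0},{"dx":0,"dy":0,"dz":0.005,"yaw":0},{"dx":0,"dy":0,"dz":0.005,"yaw":0},{"dx":0,"dy":0,"dz":0.06,"yaw":0},{"dx":0,"dy":0,"dz":0.04,"yaw":0}]' && python3 -m crank '[{"dx":-0.036,"dy":-0.054,"dz":0,"yaw":0},{"dx":-0.036,"dy":-0.054,"dz":0,"yaw":0},{"dx":-0.036,"dy":-0.054,"dz":0,"yaw":0},{"dx":-0.036,"dy":-0.054,"dz":0,"yaw":0},{"dx":0,"dy":0,"dz":0,"yaw":0}]'
python3 - <<'E'
from h import *
s=eyes.grab_frame("side");t=eyes.grab_frame("top")
b=blob(t.max(2)<60,(318,180,366,240));print(b)
for a,c,_ in b: print(top(c,26),top(c,54))
cv2.imwrite("pics/c3.png",np.hstack([cv2.resize(t[150:250,280:380],(400,400),interpolation=2),cv2.resize(s[185:285,270:370],(400,400),interpolation=2)])[:,:,::-1])
E
```

```text
time_s: 5.68
ee_pos: [501.0, 57.5, 216.0]
ee_rot: [179.9, -0.0, 102.7]
force: [0.3, 0.5, -0.0]
gripper_width: 0.4
gripper_force: 0.0
time_s: 6.3
ee_pos: [383.7, -117.4, 214.5]
ee_rot: [180.0, 0.0, 102.4]
force: [-0.2, 0.2, 0.0]
gripper_width: 0.7
gripper_force: 0.0
[(np.int32(119), array([348.2, 213. ]), array([343, 207,  12,  13], dtype=int32)), (np.int32(130), array([329. , 217.5]), array([323, 212,  13,  12], dtype=int32)), (np.int32(61), array([359.9, 236.9]), array([353, 233,  13,   7], dtype=int32))]
[528.96633746 -74.34466245  26.        ] [528.13127266 -72.28170414  54.        ]
[516.0379715  -16.51269977  26.        ] [515.46383176 -15.61692751  54.        ]
[ 457.04524535 -108.34220772   26.        ] [ 457.66171862 -105.59309838   54.        ]
```

View pics/c3.png

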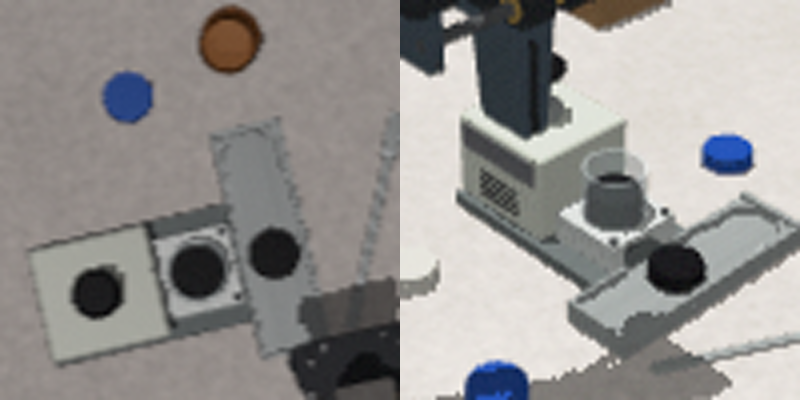

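The cap lies in the tray at crop-left (274,253), which is (529,-74), as expected. The plunger is back up and three caps are left in the magazine.

```bash
python3 -m crank '[{"dx":0.042,"dy":0.014,"dz":0,"yaw":0},{"dx":0.042,"dy":0.014,"dz":0,"yaw":0},{"dx":0.041,"dy":0.0135,"dz":-0.01,"yaw":0},{"dx":0,"dy":0,"dz":-0.06,"yaw":0},{"dx":0,"dy":0,"dz":-0.06,"yaw":0},{"dx":0,"dy":0,"dz":-0.05,"yaw":0},{"dx":0,"dy":0,"dz":-0.02,"yaw":0},{"dx":0,"dy":0,"dz":-0.02,"yaw":0},{"dx":0,"dy":0,"dz":0,"yaw":0}]'
```

```text
time_s: 7.52
ee_pos: [485.1, -80.8, 37.1]
ee_rot: [-179.9, -0.1, 102.9]
force: [0.5, -0.2, 0.4]
gripper_width: 0.5
gripper_force: 0.0
```

```bash
python3 -m crank '[{"dx":-0.001,"dy":-0.004,"dz":0,"yaw":0},{"dx":0,"dy":0,"dz":-0.008,"yaw":0},{"dx":0,"dy":0,"dz":-0.008,"yaw":0},{"dx":0,"dy":0,"dz":0,"yaw":0}]'
python3 - <<'E'
from h import *
s=eyes.grab_frame("side");t=eyes.grab_frame("top")
cv2.imwrite("pics/c4.png",np.hstack([cv2.resize(t[150:250,280:380],(400,400),interpolation=2),cv2.resize(s[185:285,270:370],(400,400),interpolation=2)])[:,:,::-1])
E
```

```text
time_s: 8.02
ee_pos: [484.0, -85.6, 25.2]
ee_rot: [-180.0, -0.0, 102.7]
force: [0.3, -0.5, 0.4]
gripper_width: 0.2
gripper_force: 0.0
```

View pics/c4.png

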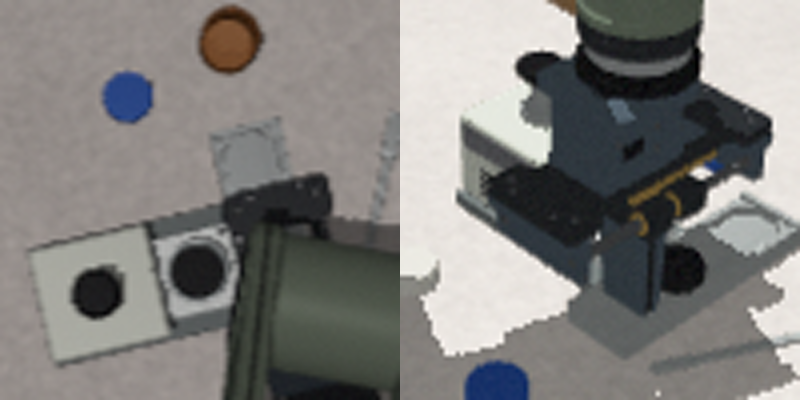

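The finger is in the tray behind the cap (side crop: finger (630,290), cap (685,268)). Pushing along the tray.

```bash
python3 -m crank '[{"dx":0.0085,"dy":0.002,"dz":0,"yaw":0},{"dx":0.0085,"dy":0.002,"dz":0,"yaw":0},{"dx":0.0085,"dy":0.002,"dz":0,"yaw":0},{"dx":0.0085,"dy":0.002,"dz":0,"yaw":0},{"dx":0.0085,"dy":0.002,"dz":0,"yaw":0},{"dx":0.0085,"dy":0.002,"dz":0,"yaw":0},{"dx":0.0085,"dy":0.002,"dz":0,"yaw":0},{"dx":0.0085,"dy":0.002,"dz":0,"yaw":0},{"dx":0.0085,"dy":0.002,"dz":0,"yaw":0},{"dx":0,"dy":0,"dz":0,"yaw":0}]'
```

```text
time_s: 9.38
ee_pos: [546.2, -71.1, 25.6]
ee_rot: [180.0, 0.0, 102.8]
force: [0.9, 0.3, -0.8]
gripper_width: 0.3
gripper_force: 0.0
```

Remaining: about 24 mm in x and 5.5 mm in y.

```bash
python3 -m crank '[{"dx":0.006,"dy":0.0013,"dz":0,"yaw":0},{"dx":0.006,"dy":0.0013,"dz":0,"yaw":0},{"dx":0.006,"dy":0.0013,"dz":0,"yaw":0},{"dx":0.005,"dy":0.0011,"dz":0,"yaw":0},{"dx":0.003,"dy":0.0007,"dz":0,"yaw":0},{"dx":0,"dy":0,"dz":0,"yaw":0}]'; python3 -m crank '[{"dx":0.002,"dy":0.0004,"dz":0,"yaw":0},{"dx":0,"dy":0,"dz":0,"yaw":0}]'
```

```text
time_s: 10.12
ee_pos: [566.5, -66.6, 25.5]
ee_rot: [180.0, -0.0, 102.7]
force: [0.4, 0.5, 0.1]
gripper_width: 0.1
gripper_force: 0.0
time_s: 10.38
ee_pos: [568.0, -66.3, 25.6]
ee_rot: [180.0, 0.0, 102.7]
force: [-0.2, -0.0, 0.6]
gripper_width: 0.5
gripper_force: 0.0
```

```bash
python3 -m crank '[{"dx":0.002,"dy":0.0004,"dz":0,"yaw":0},{"dx":0,"dy":0,"dz":0,"yaw":0}]'; python3 -m crank '[{"dx":0.0015,"dy":0.0003,"dz":0,"yaw":0},{"dx":0,"dy":0,"dz":0,"yaw":0}]'
```

```text
time_s: 10.62
ee_pos: [569.7, -66.0, 25.6]
ee_rot: [180.0, 0.0, 102.7]
force: [0.1, -0.4, -0.4]
gripper_width: 0.3
gripper_force: 0.0
time_s: 10.88
ee_pos: [570.9, -65.8, 25.6]
ee_rot: [180.0, 0.0, 102.7]
force: [0.0, -0.7, 0.4]
gripper_width: 0.4
gripper_force: 0.0
```

```bash
for i in 1; do :; done; python3 -m crank '[{"dx":0.0015,"dy":0.0003,"dz":0,"yaw":0},{"dx":0,"dy":0,"dz":0,"yaw":0}]'; python3 -m crank '[{"dx":0.0015,"dy":0.0003,"dz":0,"yaw":0},{"dx":0,"dy":0,"dz":0,"yaw":0}]'
python3 - <<'E'
from h import *
s=eyes.grab_frame("side");t=eyes.grab_frame("top")
cv2.imwrite("pics/c5.png",np.hstack([cv2.resize(t[150:250,280:380],(400,400),interpolation=2),cv2.resize(s[185:285,300:400],(400,400),interpolation=2)])[:,:,::-1])
E
```

```text
time_s: 11.12
ee_pos: [572.1, -65.5, 25.5]
ee_rot: [180.0, 0.0, 102.7]
force: [-0.7, 0.5, -0.1]
gripper_width: 0.6
gripper_force: 0.0
time_s: 11.38
ee_pos: [573.2, -65.3, 25.5]
ee_rot: [-180.0, -0.0, 102.7]
force: [0.0, -0.2, -0.3]
gripper_width: 0.2
gripper_force: 0.0
```

View pics/c5.png

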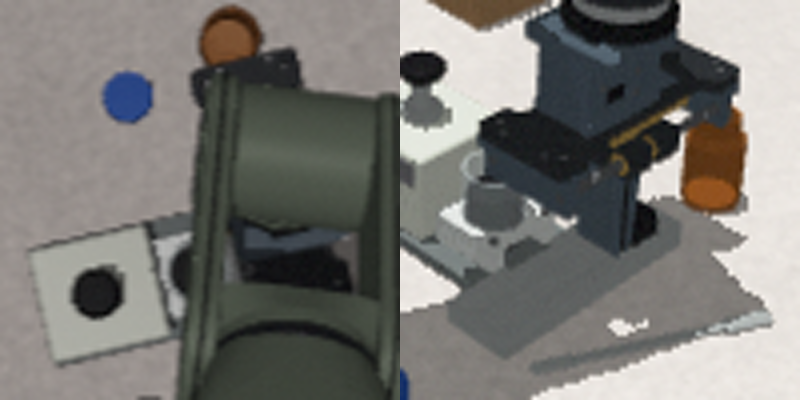

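The cap is ahead of the finger near the nest end (side crop (640,222)), and the gripper body clears the jar. No stop force yet, so I'm continuing.

```bash
python3 -m crank '[{"dx":0.002,"dy":0.0004,"dz":0,"yaw":0},{"dx":0,"dy":0,"dz":0,"yaw":0}]' | sed -n '2p;4p'; python3 -m crank '[{"dx":0.0015,"dy":0.0003,"dz":0,"yaw":0},{"dx":0,"dy":0,"dz":0,"yaw":0}]'| sed -n '2p;4p'
```

```text
ee_pos: [573.5, -65.1, 25.4]
force: [-3.7, -0.9, 1.9]
ee_pos: [573.7, -65.0, 25.3]
force: [-6.3, -1.8, 4.3]
```

Firm contact at x = 573.5, which matches the stop. Backing off along the tray, lifting clear and checking.

```bash
python3 -m crank '[{"dx":-0.008,"dy":-0.0018,"dz":0,"yaw":0},{"dx":-0.02,"dy":-0.0044,"dz":0,"yaw":0},{"dx":-0.02,"dy":-0.0044,"dz":0,"yaw":0},{"dx":0,"dy":0,"dz":0.05,"yaw":0},{"dx":0,"dy":0,"dz":0.07,"yaw":0},{"dx":0,"dy":0,"dz":0.07,"yaw":0},{"dx":-0.06,"dy":-0.02,"dz":0.03,"yaw":0},{"dx":-0.06,"dy":-0.02,"dz":0,"yaw":0},{"dx":-0.06,"dy":-0.02,"dz":0,"yaw":0},{"dx":0,"dy":0,"dz":0,"yaw":0}]'
python3 - <<'E'
from h import *
s=eyes.grab_frame("side");t=eyes.grab_frame("top")
b=blob(t.max(2)<60,(318,170,366,225));M=np.array([515.8,-15.5]);a=np.radians(102.3);R=np.array([[np.cos(a),-np.sin(a)],[np.sin(a),np.cos(a)]])
for n,c,_ in b: print(n,c,top(c,26),R.T@(top(c,26)[:2]-M))
cv2.imwrite("pics/c6.png",np.hstack([cv2.resize(t[150:250,280:380],(400,400),interpolation=2),cv2.resize(s[185:285,290:390],(400,400),interpolation=2)])[:,:,::-1])
E
```

```text
time_s: 13.22
ee_pos: [389.8, -121.4, 201.5]
ee_rot: [-180.0, -0.0, 102.6]
force: [0.6, -0.9, -0.9]
gripper_width: 0.6
gripper_force: 0.0
126 [342.4 188.7] [602.36306387 -57.92861065  26.        ] [-59.8952492  -75.53747515]
130 [329.  217.5] [516.0379715  -16.51269977  26.        ] [-1.04014899 -0.01677318]
```

View pics/c6.png

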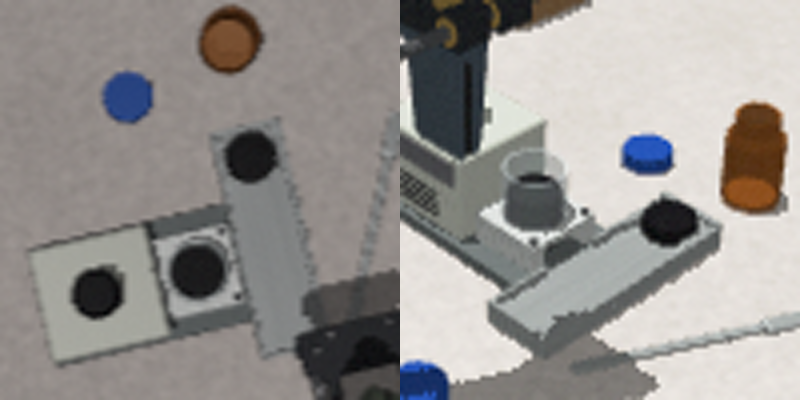

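The cap is flat in the nest at the stop (crop-left (250,157)), measured at (-59.9, -75.5) against the target (-60.5, -75). Nothing else has moved.

```bash
python3 -c "
from workcell import ticket;print(ticket.job_done())"
```

```text
the job is handed in; nothing more can be done
None
```

I pressed the plunger fully once and it came back up, then pushed the dispensed cap along the tray into the nest against the stop; three caps remain in the magazine, and I've handed the job in.

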